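Find the blind hole and set the locating pin in the lock-drilling jig

TASK

Set up the lock-drilling jig: lift the square-headed pin out of the wooden rack, rest its tip gently on the floor of the jig's groove, and feel along the floor until the tip drops into the hidden blind hole. Push it gently fully home, so that it stands upright with the underside of its head flat on the jig, and let go. Leave the round-headed pin, the lock parts and the screwdriver as they are.

Things in the scene. Friction and masses are not known exactly. Their poses are not given: they have to be found in the camera images.
- jig: Aluminium drilling jig, a block fixed to the bench, 90 (its x) x 220 (its y) x 40 mm tall; origin at the centre of its underside, z up. A groove 14 mm wide (x -7 to +7) and 100 mm long (y -50 to +50, closed at both ends) is cut 18 mm deep in its top along its y axis. Pin and jig must never press on one another with more than 35 N (summed over all touching faces); a few newtons are enough.
- groove (a point): Middle of the groove's floor (dark rigid steel, 22 mm above the jig's origin); axes as the jig's. On the centre line, anywhere from y = -28 to +28 mm of here, lies the centre of one round blind hole, 12 mm wide with a 1 mm chamfer, 16 mm deep below the floor. It is unmarked, differs every time, and its place is not measured. Beyond 36 mm the floor is only flat.
- pin: Square-headed steel pin, about 0.13 kg (varies), loose, upright in a hole of the rack. Shaft 10 mm in diameter, 32 mm long, its lowest 6 mm tapering to a flat tip 5 mm across; above it a square head 18 x 18 x 45 mm tall. Origin at the tip, z up the shaft, x and y square to the flats. At home, the head's underside lies on the jig's top and the tip 14 mm below the groove's floor, clear of the hole's bottom.
- pin_tip (a point): Centre of the pin's flat tip (same point as the origin of pin).
- pin_head (a point): Point on the pin's axis inside the square head, 60 mm above the tip and 17 mm below the head's top: a good height to grip the flats.
- rack: Wooden pin rack fixed to the bench, 50 (its x) x 130 (its y) x 40 mm tall; origin at the centre of its underside. Two upright holes 12 mm in diameter and 36 mm deep at y = -35 and y = +35 mm; one holds the square-headed pin, the other the round-headed one. A pin in the rack rests with the head's underside on the rack's top.
- round_pin: Round-headed steel pin in the rack's other hole: round head 28 mm in diameter and 22 mm tall, the same shaft. Leave it alone. Origin at its tip.
- cylinder: Brass lock cylinder lying loose on the bench, 60 (its x) x 17 x 33 mm tall; origin under its centre. Leave it alone.
- rim_lock: Round brass lock body standing loose on the bench, 36 mm in diameter, 36 mm tall; origin under its centre. Leave it alone.
- driver: Screwdriver lying loose on the bench, 170 mm long along its x. Leave it alone.
Not all that is in view belongs to the job. What is shaped like the pin but yellow is not meant. There is more than one size of the jig; the job needs the larger.

How it is judged:
By the outcome, as a careful person would: the job done as asked, in the order asked, and still so for the second after the job is handed in, with the robot touching nothing.
It also fails if it takes over 72 s, if anything falls off the work surface, if the arm or the gripper's body presses on something with over 40 N, if the wrist force passes 120 N, or if a joint passes its speed limit or range.

ROBOT

A 7-joint arm with a two-finger parallel gripper is mounted at the origin on the work surface. World frame = base frame: x ahead of the robot, y to its left, z up, the work surface at z = 0. Lengths are in m, angles in rad, forces in N, time in s.
With the tool pointing down it reaches from about 0.4 to 0.925 m from the base axis. Payload 5.6 kg.
Tool frame: the origin (TCP) lies at the very end of the fingers, on their centre line; the grasp point (between the pads) lies 19 mm behind it; z points along the fingers, y is the line along which they close (so a half turn about z gives the same grasp; the last joint's range is limited). The gripper opens to 85 mm and grips with 20 to 120 N. Pads are 22 mm wide; open, the fingers measure 114 mm over their backs; the gripper's body (76 mm by 85 mm) begins 54 mm behind the grasp point. The pads swing forward as they close: fully open they stand 13 mm farther back than shut.
Start: joints at [1.061, 0.468, -0.012, 1.603, 0.006, 1.071, -0.056], TCP at [0.292, -0.58, 0.231] pointing down, gripper open.
Joint ranges: [-2.53, 2.53], [-0.31, 2.02], [-1.57, 1.55], [0.28, 2.44], [-1.29, 4.43], [0.15, 1.84], [-2.92, 2.92]. Speed limits (rad/s): [2.57, 2.57, 3.14, 3.14, 3.14, 3.14, 3.14].

INTERFACE

Orientations are given as a rotation vector (axis times angle).
In Python, from cell import env gives the robot as it stands.
- The arm moves only by the tool drive_tool, never from a script. Its argument "deltas" is a list of rows, each a list of 7 numbers: the shift along the tool's x, y, z in m, then the turn, a rotation vector about the tool's x, y, z in degrees, then the closure, from 0 (fully open) to 1 (shut). In form: [[tx, ty, tz, ax, ay, az, hand], ...]. A call has exactly 8 rows; each row is the pose to reach, as a shift and turn from the pose commanded when the call began, along the tool's axes at that moment; what a row does not reach only later rows make up. A row lasts 1/12 s, in which the tool goes at most 41.7 mm and 7.16 degrees, less where a joint would pass 70% of its speed; a pose out of reach is approached as far as the arm can. A call with a gripper value outside its range is refused whole. The fingers move at their own pace and stop on an object; "newtons" is the grip in N (left out, the last holds). Time passes only in rows, so rows that repeat a pose let the fingers close, or fill a call up. It gives the time, the measured TCP pose, the force, the opening and the grip force at its end, in the units of the state.
- env.observe(): the state, without advancing time (a new reading comes with each control period).
- env.grab_frame(name): name is "side" or "top" or "wrist"; returns the picture (400x640x3 uint8, blue, green, red); there is no depth.
- env.camera_model(name): a dict with "camera_matrix" (3x3 intrinsics, pixels), "k1" (the pictures are not rectified: a ray, as slopes to the right and down, at radius r is drawn at 1 + k1 r^2 times it, then the intrinsics apply), "position" and "rotation" of the camera in the world. Camera axes: x right, y down, z forward; pixel columns grow to the right and rows downward; lengths in m; the calibration is good to about 2 mm. A picture is of the moment at which its call begins: read the wrist's pose just before it. camera_model takes no time and is no camera call; for the wrist camera it gives the pose at the moment of the call.
- env.sign_off(): hands the job in; it is judged then, once.
The state is a dict: "clock": time; "qpos": joint angles; "dq": joint speeds; "joint_efforts": joint torques, N m; "tcp_pos": TCP position; "tcp_rot": TCP orientation; "contact_force": force on the tool from outside, world axes, zero at the start; "torque": the same for the moment, N m; "grip_width": finger opening in m; "grip_force": force on a finger pad.
Only numpy, scipy, OpenCV 4.12 (cv2) and the standard library are available. Lean on these libraries where they do the work, as an engineer would, in place of code of your own. Each camera call takes 0.05 s, during which the arm holds its last target. There are 200 camera calls.

## Working session

There is one attempt and no reset: what is moved stays moved. The work goes in short steps, Python scripts to look and compute and a tool call to move; the robot and the scene stay as the last step left them, time stands still between calls to the robot, and variables do not carry over. Pictures are saved under pics/ and viewed, at most 10 in all, crops included, and the job is handed in when it is done.

Besides the shell and the picture viewer there is one more tool, called after "Request:" as name(argument=value, ...) on one line, values as JSON. drive_tool: Moves the arm, as the interface text tells. Its arguments: {"type":"object","properties":{"deltas":{"type":"array"},"newtons":{"type":"number"}},"required":["deltas"]}

```bash
ls; mkdir -p pics; cat > h.py <<'E'
import numpy as np, cv2
from cell import env
from scipy.spatial.transform import Rotation as R
def ray(cm,u,v):
    K=np.array(cm["camera_matrix"]);k=cm["k1"]
    d=np.array([(u-K[0,2])/K[0,0],(v-K[1,2])/K[1,1]])
    s=d.copy()
    for _ in range(20): s=d/(1+k*(s@s))
    M=np.array(cm["rotation"]); M=M if M.shape==(3,3) else R.from_rotvec(M).as_matrix()
    return np.array(cm["position"]),M@np.array([s[0],s[1],1])
def onz(cm,u,v,z):
    p,d=ray(cm,u,v); return p+d*(z-p[2])/d[2]
def proj(cm,X):
    K=np.array(cm["camera_matrix"]);M=np.array(cm["rotation"]); M=M if M.shape==(3,3) else R.from_rotvec(M).as_matrix()
    c=M.T@(np.array(X)-cm["position"]);s=c[:2]/c[2];s=s*(1+cm["k1"]*(s@s))
    return K[:2,:2]@s+K[:2,2]
E
python3 - <<'E'
from h import *
print(env.observe())
a=env.grab_frame("top");b=env.grab_frame("side")
cv2.imwrite("pics/top.png",a);cv2.imwrite("pics/side.png",b)
for n in("top","side","wrist"):print(n,env.camera_model(n))
E
```

```text
pics
{'clock': 0.0, 'qpos': array([ 1.06100247,  0.46842397, -0.01158565,  1.60363516,  0.00599775,
        1.07142726, -0.05630961]), 'dq': array([-6.66300549e-05,  7.03500275e-04,  2.29350081e-04,  1.98370748e-03,
       -1.00762895e-03,  1.09432711e-03,  1.09755760e-03]), 'joint_efforts': array([ 5.02960193e-04, -5.32391346e+01,  2.17045489e-02, -2.51303226e+01,
        1.13940719e-02,  7.67371792e-03, -1.35765490e-06]), 'tcp_pos': array([ 0.2921867 , -0.57998215,  0.2303032 ]), 'tcp_rot': array([-3.05471988e+00, -7.26051578e-01,  8.77882284e-04]), 'contact_force': array([ 0.33643131, -0.11665791, -0.06028149]), 'torque': array([0.00152827, 0.01754403, 0.05942912]), 'grip_force': 0.0, 'grip_width': 0.08533830548943117}
top {'camera_matrix': array([[387.83746825,   0.        , 323.45763803],
       [  0.        , 387.83746825, 201.23542352],
       [  0.        ,   0.        ,   1.        ]]), 'k1': -0.08863963986880301, 'position': array([0.41394202, 0.05568788, 1.05584591]), 'rotation': array([-2.10296938,  2.13658173, -0.18165281])}
side {'camera_matrix': array([[412.2769679 ,   0.        , 318.87985171],
       [  0.        , 412.2769679 , 198.84829091],
       [  0.        ,   0.        ,   1.        ]]), 'k1': -0.05449996194908387, 'position': array([ 0.35837473, -0.45007719,  0.68172577]), 'rotation': array([-2.34997512,  0.54677885, -0.19062396])}
wrist {'camera_matrix': array([[297.92906624,   0.        , 323.34440266],
       [  0.        , 297.92906624, 206.74055783],
       [  0.        ,   0.        ,   1.        ]]), 'k1': -0.020985055237971725, 'position': array([ 0.3527244 , -0.54862123,  0.37263493]), 'rotation': array([ 2.4711919 , -1.52212891, -0.21189968])}
```

View pics/top.png

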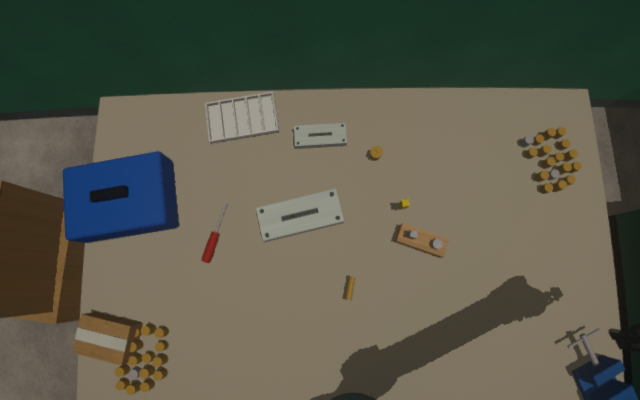

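View pics/side.png

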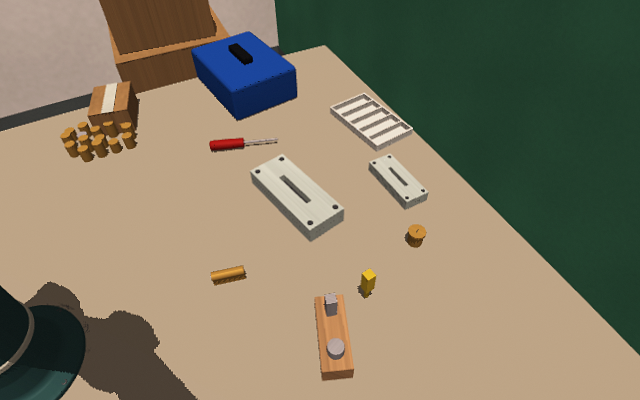

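The top view shows the wooden rack at (422,240). Its head at (414,235) is the square one, and the side view at (331,303) shows it square and grey. The head at (437,244) is the round pin. The piece at (405,203) is yellow, so it is not meant. The jigs are at (300,215), large, and (320,135), small; the larger is the one I need. I'll confirm with a crop and measure.

```bash
python3 - <<'E'
from h import *
a=cv2.imread("pics/top.png");b=cv2.imread("pics/side.png")
c1=cv2.resize(a[190:265,370:460],(540,450),interpolation=cv2.INTER_CUBIC)
c2=cv2.resize(b[285:385,300:360],(252,450),interpolation=cv2.INTER_CUBIC) if 0 else cv2.resize(b[285:385,300:357],(256,450),interpolation=cv2.INTER_CUBIC)
cv2.imwrite("pics/crop.png",np.hstack([c1,c2]))
cm=env.camera_model("top");cs=env.camera_model("side")
hsv=cv2.cvtColor(a,cv2.COLOR_BGR2HSV)
def blob(mask,x0,y0,x1,y1):
    m=np.zeros_like(mask);m[y0:y1,x0:x1]=mask[y0:y1,x0:x1]
    n,l,s,c=cv2.connectedComponentsWithStats(m)
    i=1+np.argmax(s[1:,4]);return (l==i).astype(np.uint8)*255,s[i],c[i]
g=((hsv[...,1]<60)&(hsv[...,2]>130)).astype(np.uint8)*255
m,s,c=blob(g,240,180,360,250);cn=max(cv2.findContours(m,0,2)[0],key=cv2.contourArea)
r=cv2.minAreaRect(cn);print("jig",s,r)
bx=cv2.boxPoints(r);P=[onz(cm,*p,.04) for p in bx];print(np.round(P,4),np.mean(P,0))
d=((hsv[...,2]<110)).astype(np.uint8)*255
m,s,c=blob(d,275,203,325,228);r=cv2.minAreaRect(max(cv2.findContours(m,0,2)[0],key=cv2.contourArea))
print("groove",s,r);P=[onz(cm,*p,.04) for p in cv2.boxPoints(r)];print(np.round(P,4),np.mean(P,0))
# pin tops
g=((hsv[...,1]<60)&(hsv[...,2]>90)).astype(np.uint8)*255
for bxx,z in(((404,226,424,244),.085),((428,234,448,254),.062)):
    m,s,c=blob(g,*bxx);print(s,c,onz(cm,*c,z))
hb=cv2.cvtColor(b,cv2.COLOR_BGR2HSV);g=((hb[...,1]<60)&(hb[...,2]>60)).astype(np.uint8)*255
for bxx,z in(((320,288,342,318),.0625),((322,332,350,362),.058)):
    m,s,c=blob(g,*bxx);print("side",s,c,onz(cs,*c,z))
E
```

```text
jig [ 255  188   89   52 2551] ((299.4876708984375, 213.52023315429688), (34.42511749267578, 83.90074920654297), 76.4295654296875)
[[0.5908 0.2508 0.04  ]
 [0.6407 0.032  0.04  ]
 [0.5499 0.0126 0.04  ]
 [0.5011 0.228  0.04  ]] [0.57061124 0.13085295 0.04      ]
groove [281 208  38  13 190] ((299.3819885253906, 214.00428771972656), (5.0030035972595215, 37.61517333984375), 76.60750579833984)
[[0.5646 0.1814 0.04  ]
 [0.5864 0.084  0.04  ]
 [0.5733 0.0811 0.04  ]
 [0.5515 0.1782 0.04  ]] [0.56895898 0.13116007 0.04      ]
[410 230   8   8  50] [413.42 233.62] [ 0.50731628 -0.1584746   0.085     ]
[433 239  10  10  86] [437.43023256 243.3372093 ] [ 0.48328982 -0.22433381  0.062     ]
side [324 293  13  23 239] [330.63179916 303.9665272 ] [ 0.51027709 -0.15946348  0.0625    ]
side [327 338  17  22 289] [335.34602076 348.32525952] [ 0.48359756 -0.22818751  0.058     ]
```

View pics/crop.png

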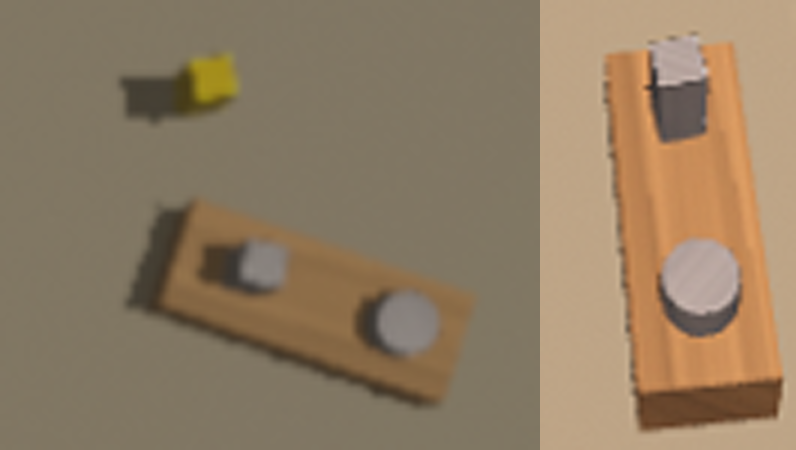

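The crop confirms it: the grey square head is at the rack's (0.508,-0.159) end, and the round one is near (0.483,-0.226). The jig is near (0.569,0.131), with a yaw of about 12.6°.

Request:
drive_tool(deltas=[[0.032,-0.0235,0,0,0,-5,0],[0.064,-0.047,0,0,0,-10,0],[0.096,-0.0705,0,0,0,-15,0],[0.128,-0.094,0,0,0,-20,0],[0.16,-0.1175,0,0,0,-26,0],[0.192,-0.141,0,0,0,-32,0],[0.224,-0.1645,0,0,0,-38,0],[0.256,-0.188,0,0,0,-43,0]], newtons=60)

```text
clock: 0.77
tcp_pos: [0.4368, -0.2955, 0.2312]
tcp_rot: [-2.573, -1.802, 0.0]
contact_force: [0.5, 0.1, 0.3]
grip_width: 0.0853
grip_force: 0.0
```

Request:
drive_tool(deltas=[[0.03,0.004,0.005,0,0,0,0.5],[0.06,0.008,0.01,0,0,0,0.5],[0.09,0.012,0.02,0,0,0,0.5],[0.12,0.016,0.03,0,0,0,0.5],[0.14,0.018,0.04,0,0,0,0.5],[0.153,0.019,0.05,0,0,0,0.5],[0.153,0.019,0.05,0,0,0,0.5],[0.153,0.019,0.05,0,0,0,0.5]])

```text
clock: 1.43
tcp_pos: [0.5068, -0.1601, 0.1807]
tcp_rot: [-2.575, -1.797, 0.002]
contact_force: [-0.4, -0.7, 0.9]
grip_width: 0.0422
grip_force: 0.0
```

```bash
python3 - <<'E'
from h import *
o=env.observe();cm=env.camera_model("wrist");a=env.grab_frame("wrist")
cv2.imwrite("pics/w1.png",a)
print(o["tcp_pos"],o["tcp_rot"],o["grip_width"],cm["position"],proj(cm,[.508,-.159,.085]))
E
```

```text
[ 0.50682992 -0.1601033   0.18069509] [-2.57504227e+00 -1.79731713e+00  2.00535945e-03] 0.042221309221271076 [ 0.5298618  -0.09501044  0.3228979 ] [325.65125977 207.73230666]
```

View pics/w1.png

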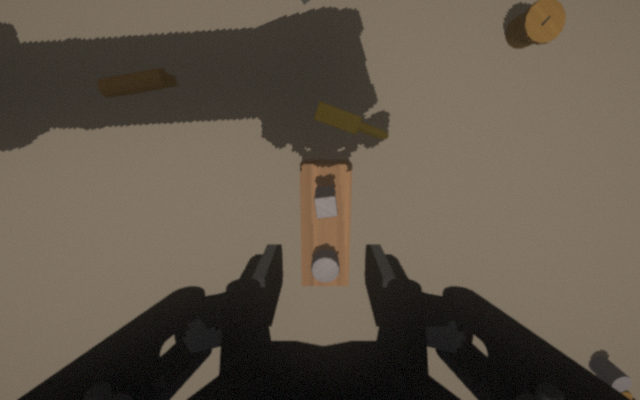

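The wrist view shows the square head at (326,207) in front of the round head at (325,269), with the rack aligned with the tool. Next I'll measure the head.

```bash
python3 - <<'E'
from h import *
a=cv2.imread("pics/w1.png");cm=env.camera_model("wrist");o=env.observe()
h=cv2.cvtColor(a,cv2.COLOR_BGR2HSV)
m=np.zeros(h.shape[:2],np.uint8);m[190:225,308:345]=((h[190:225,308:345,1]<45)&(h[190:225,308:345,2]>135))*255
n,l,s,c=cv2.connectedComponentsWithStats(m);i=1+np.argmax(s[1:,4]);print(s[i],c[i])
cn=max(cv2.findContours((l==i).astype(np.uint8),0,1)[0],key=cv2.contourArea)
r=cv2.minAreaRect(cn);print(r)
P=np.array([onz(cm,*p,.085) for p in cv2.boxPoints(r)]);C=onz(cm,*c[i],.085)
e=P[1]-P[0];T=R.from_rotvec(o["tcp_rot"]).as_matrix()
print(P.round(4),C,[np.linalg.norm(P[k]-P[k-1]) for k in range(4)])
for k in range(2):
  e=T.T@(P[k+1]-P[k]);print("edge tool deg",np.degrees(np.arctan2(e[1],e[0])))
print("delta tool",T.T@(C-o["tcp_pos"]))
cv2.imwrite("pics/w1c.png",cv2.resize(a[185:235,300:360],(720,600),interpolation=cv2.INTER_NEAREST))
E
```

```text
[315 198  21  20 336] [325.45535714 207.07142857]
((325.2683410644531, 207.41461181640625), (18.11077308654785, 19.435951232910156), 83.6598129272461)
[[ 0.502  -0.1506  0.085 ]
 [ 0.5176 -0.1544  0.085 ]
 [ 0.5139 -0.1696  0.085 ]
 [ 0.4981 -0.1658  0.085 ]] [ 0.50817044 -0.15983272  0.085     ] [np.float64(0.01567290648497054), np.float64(0.01603595040131748), np.float64(0.015639340075159155), np.float64(0.016311047145896963)]
edge tool deg 83.48496381983159
edge tool deg 173.3185655233038
delta tool [0.00188528 0.00073152 0.09625283]
```

View pics/w1c.png

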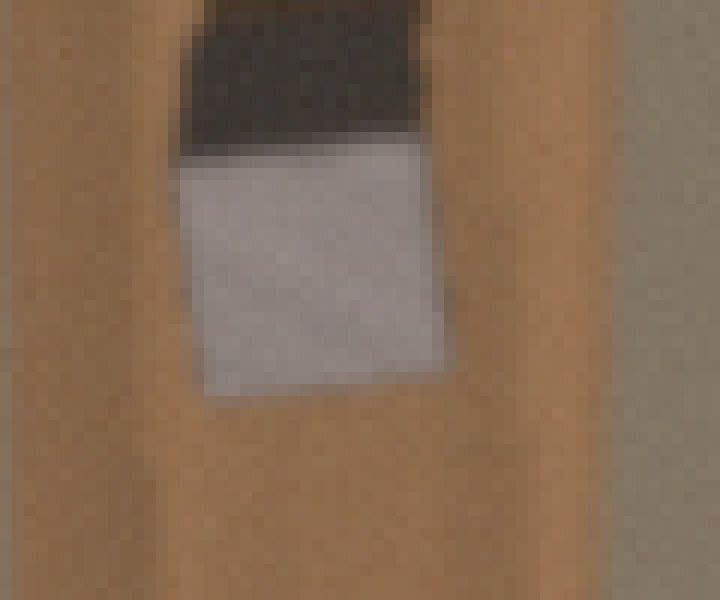

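The crop shows the head square turned about 6.5° in the tool frame, centred 2 mm ahead of the TCP. I'll align and descend.

Request:
drive_tool(deltas=[[0.002,0.0007,0.02,0,0,-3,0.5],[0.002,0.0007,0.045,0,0,-6.5,0.5],[0.002,0.0007,0.07,0,0,-6.5,0.5],[0.002,0.0007,0.095,0,0,-6.5,0.5],[0.002,0.0007,0.115,0,0,-6.5,0.5],[0.002,0.0007,0.127,0,0,-6.5,0.5],[0.002,0.0007,0.131,0,0,-6.5,0.5],[0.002,0.0007,0.131,0,0,-6.5,0.5]])

```text
clock: 2.15
tcp_pos: [0.5083, -0.1598, 0.05]
tcp_rot: [-2.473, -1.937, 0.001]
contact_force: [-0.5, -0.0, 0.0]
grip_width: 0.0426
grip_force: 0.0
```

Request:
drive_tool(deltas=[[0,0,0,0,0,0,0.7],[0,0,0,0,0,0,0.8],[0,0,0,0,0,0,0.9],[0,0,0,0,0,0,1],[0,0,0,0,0,0,1],[0,0,0,0,0,0,1],[0,0,0,0,0,0,1],[0,0,0,0,0,0,1]], newtons=60)

```text
clock: 2.82
tcp_pos: [0.5098, -0.1593, 0.0518]
tcp_rot: [2.47, 1.938, 0.002]
contact_force: [-0.2, -0.3, 7.3]
grip_width: 0.0172
grip_force: 59.0
```

Request:
drive_tool(deltas=[[0,0,-0.005,0,0,0,1],[0,0,-0.015,0,0,0,1],[0,0,-0.03,0,0,0,1],[0,0,-0.045,0,0,0,1],[0,0,-0.06,0,0,0,1],[0,0,-0.07,0,0,0,1],[0,0,-0.08,0,0,0,1],[0,0,-0.08,0,0,0,1]])

```text
clock: 3.48
tcp_pos: [0.5098, -0.1591, 0.1324]
tcp_rot: [2.469, 1.937, 0.003]
contact_force: [0.8, 0.8, -1.4]
grip_width: 0.0173
grip_force: 59.1
```

```bash
python3 - <<'E'
from h import *
o=env.observe();b=env.grab_frame("side");print(o)
cv2.imwrite("pics/s2.png",b)
T=o["tcp_pos"];cs=env.camera_model("side");u,v=proj(cs,T).astype(int);print(u,v,proj(cs,T-[0,0,.044]))
cv2.imwrite("pics/s2c.png",cv2.resize(b[max(v-60,0):v+60,u-60:u+60],(600,600),interpolation=cv2.INTER_CUBIC))
E
```

```text
{'clock': 3.4833, 'qpos': array([ 0.52630585,  0.43297913, -0.35271569,  1.95233256,  0.20677206,
        0.78727203, -0.18285544]), 'dq': array([-0.00504864,  0.03113035,  0.01138813,  0.01811174,  0.01220863,
       -0.03218008, -0.01110676]), 'joint_efforts': array([  0.26623853, -45.0648272 ,  -3.6845246 , -19.80762005,
        -0.06304236,   0.31385559,   0.06993018]), 'tcp_pos': array([ 0.50975972, -0.15909305,  0.13243621]), 'tcp_rot': array([2.46927606, 1.93745636, 0.00287366]), 'contact_force': array([ 0.75587412,  0.81997738, -1.39523147]), 'torque': array([-0.01510192, -0.04420661, -0.04183922]), 'grip_force': 59.08815801143646, 'grip_width': 0.01728359062008247}
330 281 [330.34072972 296.15539471]
```

View pics/s2c.png

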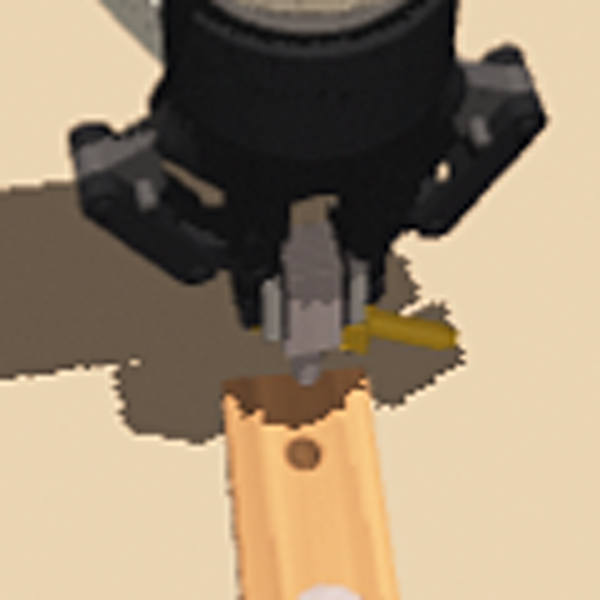

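The pin is lifted, upright and centred between the pads; the rack hole is empty at (302,453) in the crop. The yellow pin has tipped over and lies well apart. I never came near it. Next I'll move over the near end of the groove and align tool x with it.

Request:
drive_tool(deltas=[[0.03,0.001,0,0,0,-4,1],[0.065,0.002,0,0,0,-8,1],[0.1,0.003,0,0,0,-12,1],[0.14,0.004,0,0,0,-16,1],[0.18,0.005,0,0,0,-20,1],[0.22,0.006,0,0,0,-24,1],[0.25,0.006,0,0,0,-26.4,1],[0.26,0.006,0,0,0,-26.4,1]])

```text
clock: 4.2
tcp_pos: [0.576, 0.099, 0.1296]
tcp_rot: [-1.951, -2.459, -0.004]
contact_force: [0.7, 0.5, -0.9]
grip_width: 0.0173
grip_force: 59.1
```

Request:
drive_tool(deltas=[[0,0,0,0,0,0,1],[0,0,0,0,0,0,1],[0,0,0,0,0,0,1],[0,0,0,0,0,0,1],[0,0,0,0,0,0,1],[0,0,0,0,0,0,1],[0,0,0,0,0,0,1],[0,0,0,0,0,0,1]])

```text
clock: 4.87
tcp_pos: [0.5763, 0.0918, 0.1304]
tcp_rot: [1.964, 2.452, -0.0]
contact_force: [-0.8, 0.3, -0.9]
grip_width: 0.0172
grip_force: 59.1
```

```bash
python3 - <<'E'
from h import *
o=env.observe();cm=env.camera_model("wrist");a=env.grab_frame("wrist")
np.savez("w2.npz",p=o["tcp_pos"],r=o["tcp_rot"])
cv2.imwrite("pics/w2.png",a)
print(o["tcp_pos"],o["tcp_rot"],o["contact_force"],proj(cm,[.5777,.092,.04]),proj(cm,[.569,.131,.04]),proj(cm,o["tcp_pos"]-[0,0,.044]))
E
```

```text
[0.57634675 0.09183837 0.13035613] [ 1.96410976e+00  2.45165466e+00 -5.61220145e-05] [-0.84041364  0.34685886 -0.92061785] [325.65453216 211.87364079] [325.76455216 162.71944696] [324.20079804 231.68265093]
```

View pics/w2.png

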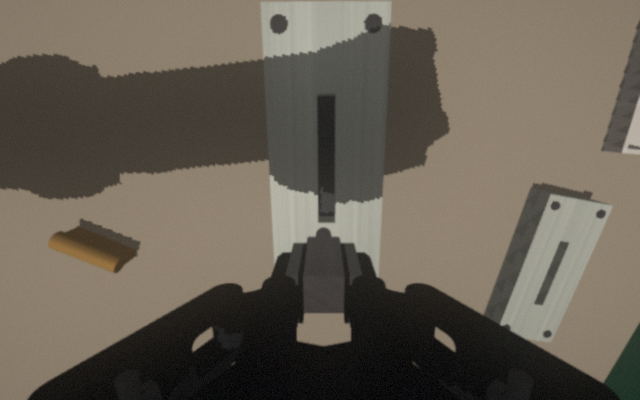

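The wrist view shows the groove spanning (318–335, 95–222), with the pin tip at (323,232) just below its near end. I'll measure the groove's centre line and ends.

```bash
python3 - <<'E'
from h import *
a=cv2.cvtColor(cv2.imread("pics/w2.png"),cv2.COLOR_BGR2GRAY).astype(float);cm=env.camera_model("wrist");o=env.observe()
T=R.from_rotvec(o["tcp_rot"]).as_matrix();t=o["tcp_pos"]
g=cv2.GaussianBlur(a,(0,0),.8)
L=[]
for v in range(100,216,5):
    d=np.diff(g[v,308:346]);l=np.argmin(d)+308.5;r=np.argmax(d)+308.5
    pl=T.T@(onz(cm,l,v,.04)-t);pr=T.T@(onz(cm,r,v,.04)-t);L.append([v,l,r,*((pl+pr)[:2]/2*1e3),(pr-pl)[1]*1e3])
L=np.array(L);print(L[::3].round(2))
p=np.polyfit(L[:,3],L[:,4],1);print("y_t=",p, "deg",np.degrees(np.arctan(p[0])))
col=g[80:232,327];d=np.diff(col);
vt=80.5+np.argmin(d[:40]);vb=80.5+100+np.argmax(d[100:])
for v in(vt,vb):print(v,(T.T@(onz(cm,327,v,.04)-t)*1e3).round(2))
E
```

```text
[[100.   316.5  334.5   86.13   1.06  13.29]
 [115.   317.5  334.5   75.5    1.45  12.71]
 [130.   317.5  334.5   64.6    1.47  12.87]
 [145.   317.5  334.5   53.43   1.49  13.04]
 [160.   317.5  334.5   41.98   1.51  13.21]
 [175.   317.5  334.5   30.22   1.54  13.39]
 [190.   317.5  334.5   18.14   1.56  13.57]
 [205.   317.5  334.5    5.72   1.58  13.76]]
y_t= [0.00349574 1.11232004] deg 0.20029015629357344
94.5 [89.97  2.15 90.35]
222.5 [-9.22  2.44 90.37]
```

Request:
drive_tool(deltas=[[0,0.001,0.005,0,0,0,1],[0,0.0019,0.012,0,0,0,1],[0,0.0019,0.02,0,0,0,1],[0,0.0019,0.028,0,0,0,1],[0,0.0019,0.034,0,0,0,1],[0,0.0019,0.038,0,0,0,1],[0,0.0019,0.038,0,0,0,1],[0,0.0019,0.038,0,0,0,1]])

```text
clock: 5.58
tcp_pos: [0.578, 0.0928, 0.0919]
tcp_rot: [-1.963, -2.452, 0.001]
contact_force: [-0.1, 0.2, -1.3]
grip_width: 0.017
grip_force: 59.1
```

```bash
python3 - <<'E'
from h import *
o=env.observe();cm=env.camera_model("wrist");a=env.grab_frame("wrist")
print(o["tcp_pos"],o["contact_force"],proj(cm,o["tcp_pos"]-[0,0,.044]))
cv2.imwrite("pics/w3.png",a)
u,v=proj(cm,o["tcp_pos"]-[0,0,.044]).astype(int)
cv2.imwrite("pics/w3c.png",cv2.resize(a[v-50:v+30,u-40:u+40],(600,600),interpolation=cv2.INTER_CUBIC))
print(u-40,v-50)
E
```

```text
[0.57800766 0.09279368 0.09189238] [-0.13545933  0.15650147 -1.2581167 ] [324.22973135 231.76810088]
284 181
```

View pics/w3c.png

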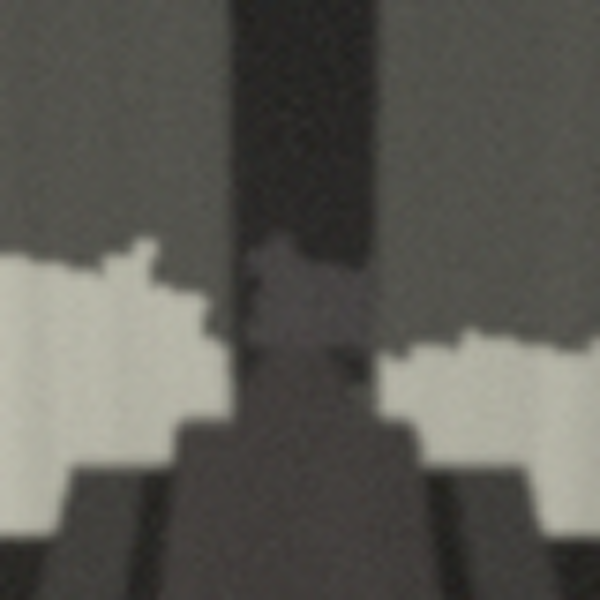

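The crop shows the tip at about x=293 and the groove centred at 305 (235–375), so I need about 1 mm more along tool +y. I'll shift and descend gently.

Request:
drive_tool(deltas=[[0,0.001,0,0,0,0,1],[0,0.001,0.004,0,0,0,1],[0,0.001,0.01,0,0,0,1],[0,0.001,0.015,0,0,0,1],[0,0.001,0.019,0,0,0,1],[0,0.001,0.022,0,0,0,1],[0,0.001,0.023,0,0,0,1],[0,0.001,0.023,0,0,0,1]])

```text
clock: 6.3
tcp_pos: [0.5789, 0.093, 0.0688]
tcp_rot: [-1.963, -2.452, 0.001]
contact_force: [-0.8, -0.7, -2.0]
grip_width: 0.0172
grip_force: 59.1
```

Request:
drive_tool(deltas=[[0,0,0.0005,0,0,0,1],[0,0,0.001,0,0,0,1],[0,0,0.0015,0,0,0,1],[0,0,0.002,0,0,0,1],[0,0,0.002,0,0,0,1],[0,0,0.0025,0,0,0,1],[0,0,0.003,0,0,0,1],[0,0,0.003,0,0,0,1]])

```text
clock: 6.97
tcp_pos: [0.5791, 0.0929, 0.0662]
tcp_rot: [-1.963, -2.452, 0.0]
contact_force: [0.4, -0.1, -1.9]
grip_width: 0.017
grip_force: 59.1
```

Request:
drive_tool(deltas=[[0,0,0.0003,0,0,0,1],[0,0,0.0006,0,0,0,1],[0,0,0.0009,0,0,0,1],[0,0,0.0012,0,0,0,1],[0,0,0.0015,0,0,0,1],[0,0,0.0015,0,0,0,1],[0,0,0.0015,0,0,0,1],[0,0,0.0015,0,0,0,1]])

```text
clock: 7.63
tcp_pos: [0.5793, 0.093, 0.0655]
tcp_rot: [1.963, 2.452, -0.0]
contact_force: [-1.6, -0.5, 6.2]
grip_width: 0.0168
grip_force: 60.2
```

Contact on the floor is at about 7 N. I'll ease off slightly and slide along the groove.

Request:
drive_tool(deltas=[[0.0,0,-0.0002,0,0,0,1],[0.001,0,-0.0003,0,0,0,1],[0.002,0,-0.0003,0,0,0,1],[0.003,0,-0.0003,0,0,0,1],[0.004,0,-0.0003,0,0,0,1],[0.005,0,-0.0003,0,0,0,1],[0.006,0,-0.0003,0,0,0,1],[0.007,0,-0.0003,0,0,0,1]])

```text
clock: 8.3
tcp_pos: [0.5788, 0.098, 0.0656]
tcp_rot: [1.963, 2.449, -0.001]
contact_force: [-0.1, -4.0, 4.7]
grip_width: 0.017
grip_force: 60.0
```

Request:
drive_tool(deltas=[[0.0008,0,0,0,0,0,1],[0.0016,0,0,0,0,0,1],[0.0024,0,0,0,0,0,1],[0.0032,0,0,0,0,0,1],[0.004,0,0,0,0,0,1],[0.0048,0,0,0,0,0,1],[0.0056,0,0,0,0,0,1],[0.0056,0,0,0,0,0,1]])

```text
clock: 8.97
tcp_pos: [0.5775, 0.1042, 0.0656]
tcp_rot: [1.963, 2.45, 0.001]
contact_force: [0.7, -4.3, 4.3]
grip_width: 0.0168
grip_force: 60.0
```

Request:
drive_tool(deltas=[[0.001,0,0,0,0,0,1],[0.002,0,0,0,0,0,1],[0.003,0,0,0,0,0,1],[0.004,0,0,0,0,0,1],[0.005,0,0,0,0,0,1],[0.006,0,0,0,0,0,1],[0.006,0,0,0,0,0,1],[0.006,0,0,0,0,0,1]])

```text
clock: 9.63
tcp_pos: [0.5761, 0.1102, 0.0656]
tcp_rot: [1.963, 2.45, 0.001]
contact_force: [1.2, -4.5, 4.8]
grip_width: 0.0174
grip_force: 60.0
```

Request:
drive_tool(deltas=[[0.001,0,0,0,0,0,1],[0.002,0,0,0,0,0,1],[0.003,0,0,0,0,0,1],[0.004,0,0,0,0,0,1],[0.005,0,0,0,0,0,1],[0.006,0,0,0,0,0,1],[0.006,0,0,0,0,0,1],[0.006,0,0,0,0,0,1]])

```text
clock: 10.3
tcp_pos: [0.5749, 0.116, 0.0656]
tcp_rot: [1.963, 2.45, 0.0]
contact_force: [0.9, -3.9, 5.4]
grip_width: 0.0173
grip_force: 60.0
```

Request:
drive_tool(deltas=[[0.001,0,0,0,0,0,1],[0.002,0,0,0,0,0,1],[0.003,0,0,0,0,0,1],[0.004,0,0,0,0,0,1],[0.005,0,0,0,0,0,1],[0.006,0,0,0,0,0,1],[0.006,0,0,0,0,0,1],[0.006,0,0,0,0,0,1]])

```text
clock: 10.97
tcp_pos: [0.5735, 0.1217, 0.0655]
tcp_rot: [1.963, 2.45, 0.0]
contact_force: [1.4, -4.1, 5.2]
grip_width: 0.0171
grip_force: 60.0
```

Request:
drive_tool(deltas=[[0.001,0,0,0,0,0,1],[0.002,0,0,0,0,0,1],[0.003,0,0,0,0,0,1],[0.004,0,0,0,0,0,1],[0.005,0,0,0,0,0,1],[0.006,0,0,0,0,0,1],[0.006,0,0,0,0,0,1],[0.006,0,0,0,0,0,1]])

```text
clock: 11.63
tcp_pos: [0.5722, 0.1277, 0.0656]
tcp_rot: [1.963, 2.45, 0.0]
contact_force: [0.2, -4.0, 6.0]
grip_width: 0.0172
grip_force: 60.0
```

Request:
drive_tool(deltas=[[0.001,0,0,0,0,0,1],[0.002,0,0,0,0,0,1],[0.003,0,0,0,0,0,1],[0.004,0,0,0,0,0,1],[0.005,0,0,0,0,0,1],[0.006,0,0,0,0,0,1],[0.006,0,0,0,0,0,1],[0.006,0,0,0,0,0,1]])

```text
clock: 12.3
tcp_pos: [0.5709, 0.1335, 0.0656]
tcp_rot: [1.963, 2.45, 0.0]
contact_force: [0.7, -3.7, 5.6]
grip_width: 0.0172
grip_force: 60.1
```

Request:
drive_tool(deltas=[[0.001,0,0,0,0,0,1],[0.002,0,0,0,0,0,1],[0.003,0,0,0,0,0,1],[0.004,0,0,0,0,0,1],[0.005,0,0,0,0,0,1],[0.006,0,0,0,0,0,1],[0.006,0,0,0,0,0,1],[0.006,0,0,0,0,0,1]])

```text
clock: 12.97
tcp_pos: [0.5696, 0.1393, 0.0656]
tcp_rot: [1.963, 2.45, 0.0]
contact_force: [2.1, -4.7, 6.5]
grip_width: 0.0171
grip_force: 60.1
```

Request:
drive_tool(deltas=[[0.001,0,0,0,0,0,1],[0.002,0,0,0,0,0,1],[0.003,0,0,0,0,0,1],[0.004,0,0,0,0,0,1],[0.005,0,0,0,0,0,1],[0.006,0,0,0,0,0,1],[0.006,0,0,0,0,0,1],[0.006,0,0,0,0,0,1]])

```text
clock: 13.63
tcp_pos: [0.5683, 0.1451, 0.0655]
tcp_rot: [1.963, 2.45, 0.0]
contact_force: [1.0, -4.6, 5.4]
grip_width: 0.0176
grip_force: 60.1
```

Request:
drive_tool(deltas=[[0.001,0,0,0,0,0,1],[0.002,0,0,0,0,0,1],[0.003,0,0,0,0,0,1],[0.004,0,0,0,0,0,1],[0.005,0,0,0,0,0,1],[0.006,0,0,0,0,0,1],[0.006,0,0,0,0,0,1],[0.006,0,0,0,0,0,1]])

```text
clock: 14.3
tcp_pos: [0.5651, 0.1529, 0.0645]
tcp_rot: [-1.961, -2.452, 0.001]
contact_force: [0.8, -0.4, -1.4]
grip_width: 0.0171
grip_force: 59.3
```

The tip dropped in: z fell and the normal and friction forces vanished. I'll lower a little and check the side force.

Request:
drive_tool(deltas=[[0,0,0.0005,0,0,0,1],[0,0,0.001,0,0,0,1],[0,0,0.0015,0,0,0,1],[0,0,0.002,0,0,0,1],[0,0,0.0025,0,0,0,1],[0,0,0.003,0,0,0,1],[0,0,0.003,0,0,0,1],[0,0,0.003,0,0,0,1]])

```text
clock: 14.97
tcp_pos: [0.5659, 0.152, 0.062]
tcp_rot: [-1.963, -2.452, 0.0]
contact_force: [-0.0, 0.0, -1.9]
grip_width: 0.0171
grip_force: 59.3
```

Request:
drive_tool(deltas=[[0,0,0.0005,0,0,0,1],[0,0,0.001,0,0,0,1],[0,0,0.0015,0,0,0,1],[0,0,0.002,0,0,0,1],[0,0,0.0025,0,0,0,1],[0,0,0.003,0,0,0,1],[0,0,0.003,0,0,0,1],[0,0,0.003,0,0,0,1]])

```text
clock: 15.63
tcp_pos: [0.5658, 0.1521, 0.059]
tcp_rot: [-1.963, -2.452, 0.0]
contact_force: [-0.0, -0.4, -0.9]
grip_width: 0.0171
grip_force: 59.3
```

Request:
drive_tool(deltas=[[0,0,0.0007,0,0,0,1],[0,0,0.0014,0,0,0,1],[0,0,0.0021,0,0,0,1],[0,0,0.0028,0,0,0,1],[0,0,0.0035,0,0,0,1],[0,0,0.004,0,0,0,1],[0,0,0.004,0,0,0,1],[0,0,0.004,0,0,0,1]])

```text
clock: 16.3
tcp_pos: [0.5658, 0.1521, 0.0549]
tcp_rot: [-1.963, -2.452, 0.0]
contact_force: [-0.7, 0.6, -2.7]
grip_width: 0.017
grip_force: 59.2
```

Request:
drive_tool(deltas=[[0,0,0.0006,0,0,0,1],[0,0,0.0012,0,0,0,1],[0,0,0.0018,0,0,0,1],[0,0,0.0024,0,0,0,1],[0,0,0.0029,0,0,0,1],[0,0,0.0029,0,0,0,1],[0,0,0.0029,0,0,0,1],[0,0,0.0029,0,0,0,1]])

```text
clock: 16.97
tcp_pos: [0.5658, 0.1521, 0.0521]
tcp_rot: [-1.963, -2.452, 0.0]
contact_force: [-0.6, 1.6, -1.9]
grip_width: 0.017
grip_force: 59.2
```

Request:
drive_tool(deltas=[[0,0,0.0003,0,0,0,1],[0,0,0.0006,0,0,0,1],[0,0,0.0009,0,0,0,1],[0,0,0.0012,0,0,0,1],[0,0,0.0014,0,0,0,1],[0,0,0.0014,0,0,0,1],[0,0,0.0014,0,0,0,1],[0,0,0.0014,0,0,0,1]])

```text
clock: 17.63
tcp_pos: [0.5659, 0.1521, 0.0517]
tcp_rot: [1.963, 2.452, -0.0]
contact_force: [-3.6, -0.1, 6.9]
grip_width: 0.0171
grip_force: 60.4
```

The pin is seated, 13.9 mm below the floor contact. I'll ease the push and open gradually, then retreat.

Request:
drive_tool(deltas=[[0,0,-0.0004,0,0,0,1],[0,0,-0.0008,0,0,0,1],[0,0,-0.0008,0,0,0,0.75],[0,0,-0.0008,0,0,0,0.65],[0,0,-0.0008,0,0,0,0.55],[0,0,-0.0008,0,0,0,0.5],[0,0,-0.0008,0,0,0,0.5],[0,0,-0.0008,0,0,0,0.5]], newtons=20)

```text
clock: 18.3
tcp_pos: [0.566, 0.152, 0.0515]
tcp_rot: [1.963, 2.452, -0.0]
contact_force: [-0.3, -0.0, -0.6]
grip_width: 0.0426
grip_force: 0.0
```

Request:
drive_tool(deltas=[[0,0,-0.01,0,0,0,0.5],[0,0,-0.025,0,0,0,0.5],[0,0,-0.045,0,0,0,0.5],[0,0,-0.07,0,0,0,0.5],[0,0,-0.095,0,0,0,0.5],[0,0,-0.12,0,0,0,0.5],[-0.02,0,-0.14,0,0,0,0.5],[-0.04,0,-0.15,0,0,0,0.5]])

```text
clock: 18.97
tcp_pos: [0.5756, 0.1147, 0.2056]
tcp_rot: [1.957, 2.454, 0.007]
contact_force: [0.5, 0.4, 1.0]
grip_width: 0.0425
grip_force: 0.0
```

```bash
python3 - <<'E'
from h import *
o=env.observe();b=env.grab_frame("side");w=env.grab_frame("wrist")
c=cv2.resize(b[120:260,220:370],(480,448),interpolation=cv2.INTER_CUBIC)
cm=env.camera_model("wrist");u,v=proj(cm,[.5657,.152,.085]).astype(int);print(u,v,o["clock"],o["tcp_pos"])
d=cv2.resize(w[max(v-50,0):v+50,u-35:u+35],(314,448),interpolation=cv2.INTER_CUBIC)
cv2.imwrite("pics/end.png",np.hstack([c,d]))
E
```

```text
321 153 18.9667 [0.57564733 0.11471518 0.20557609]
```

View pics/end.png

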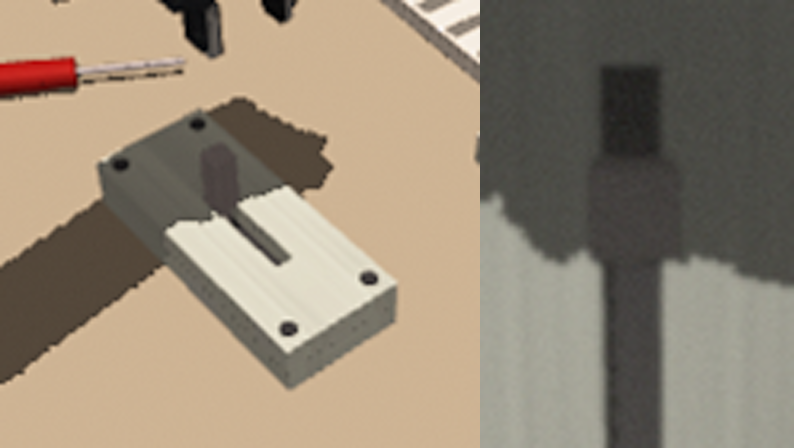

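The pin stands upright in the jig with its head on the groove, at (220,180) in the crop, and the gripper is clear of it. I'm handing in.

```bash
python3 -c "
from cell import env
print(env.sign_off())"
```

```text
the job is handed in; nothing more can be done
None
```

The square-headed pin stands fully home in the larger jig's hidden hole, released and handed in at about 19 s; the yellow pin tipped over during the run, though the gripper never came near it.

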